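# Zero the herb moisture meter

### The job

Get the moisture meter on the counter ready for use by zeroing it. First shut the lid of its empty sample chamber, pressing the orange pad down until the catch clicks and the lid stays fully home; then, with the lid shut, turn the small sunken zero knob until the red needle rests inside the green band, and let go. Leave the other things on the counter where they are.

Things in the scene. Friction and masses are not known exactly. Their poses are not given: they have to be found in the camera images.
- moisture_meter: bench moisture meter: light grey console fixed to the counter, 220 (x) x 300 (y) x 85 mm high. Origin: centre of its underside, on the counter. x points from its front (robot side) to its back, y to its left seen from the front, z up. Top panel 85 mm above the origin; clear indicator window (80 x 112 mm, level with the panel) at x 50, y -85 mm, knob well at x -55, y -85 mm, lid at y 80 mm
- knob_top (a point): centre of the zero knob's top face, on its upright axis. Black fluted cylinder, 24 mm across, 22 mm tall, aluminium cap; grip at any yaw. Its top is 3 mm below the panel. It turns stiffly (0.03 N m), stays where left, and has end stops 2.4 rad clockwise and 1.2 rad anticlockwise of the setting that zeroes the meter. This frame turns with the knob
- well_floor (a point): centre of the floor of the round well in which the zero knob stands: 80 mm across, 26 mm deep, floor 23 mm below the knob's top. Fingers have 28 mm between the knob's side and the wall of the well. Axes as the meter's
- needle (a joint): angle of the red needle (rad) seen from above: 0 points straight to the meter's back, at the middle of the green band; positive is clockwise, towards the meter's -y. It starts at 0.3 to 0.9. It follows the zero knob the same way round at half its angle: 1 rad of clockwise knob turn moves it by +0.5. The green band reaches from -0.06 to +0.06
- needle_tip (a point): tip of the red needle, 60 mm from its pivot, behind the clear pane of the window
- chamber_lid (a joint): opening angle of the chamber lid (rad): 0 fully shut, positive open. Its stiff hinge (0.09 N m) holds it wherever it is left; it starts at 0.55 to 1.1. From about 0.11 its nose meets the catch's sprung roller, which takes about 5 to 12 N on the pad to push past; the lid then snaps to about 0 and stays. Let go earlier, it stays ajar
- lid_pad (a point): centre of the orange press pad (26 x 56 mm) on the lid's outer face near its free edge, 95 mm from the hinge line along the lid and 9 mm off the hinge plane. Frame turns with the lid: x from free edge to hinge, z out of the outer face. Lid: dark plate 110 (hinge to free edge) x 104 x 8 mm. When shut, the pad's face is 14 mm above the panel
- lid_hinge (a point): middle of the lid's hinge axis, which runs along the meter's y at the back edge of the lid, 5 mm above the panel. The free edge points to the meter's front when shut and rises as the lid opens. Axes as the meter's
- catch (a point): the lid's catch: sprung steel roller, 10 mm thick, just in front of the lid's free edge, 11 mm above the panel, in a black housing 18 mm high that reaches 23 mm to the front of this point and 21 mm to each side. Axes as the meter's
- sample_cup: bystander: open aluminium measuring cup 64 mm across, 75 mm tall, standing to the right of the meter; origin at the centre of its underside
- brush: bystander: cleaning brush 170 mm long, lying to the left of the meter; origin at its middle, on its underside
- scoop: bystander: brass spoon 180 mm long, lying behind the meter; origin at its middle, on its underside
- bowl_stack: bystander: stack of white porcelain bowls 110 mm across, 77 mm tall; origin at the centre of its underside
- mortar: bystander: brass mortar 112 mm across, 75 mm tall, with its pestle standing in it up to 136 mm; origin at the centre of its underside
- jar: bystander: white porcelain jar with light wooden cap, 76 mm across, 105 mm tall; origin at the centre of its underside
- cup: bystander: white porcelain cup 86 mm across, 62 mm tall; origin at the centre of its underside

How it is judged (in metres and radians):
On the way, in this order (a step that is already met when the one before it is completed fails the run):
1. the chamber lid is pressed past its catch and fully home (value of joint chamber_lid below 0.025 rad), for 0.2 s.
2. with the lid shut, the needle is brought into the green band (value of joint chamber_lid below 0.025 rad and value of joint needle between -0.06 and 0.06 rad), for 0.2 s.
At the end, for the whole second after the job is handed in: the chamber lid is latched fully shut (within 0.025 rad), the needle rests in the green band (within 0.06 rad of its middle), and the bystanders stand where they were (within 30 mm) (all of step 2 and velocity of joint needle between -0.05 and 0.05 rad/s); the robot touches nothing.
It fails at once if a bystander is pushed more than 30 mm from its place (distance of any of sample_cup, brush, scoop, bowl_stack, mortar, jar, cup from where it was at the start of the episode above 0.03 m).
It also fails if it takes over 61 s, if anything falls off the work surface, if the arm or the gripper's body presses on something with over 40 N, if the wrist force passes 120 N, or if a joint passes its speed limit or range.

### The arm

A 6-joint arm with a two-finger parallel gripper is mounted at the origin on the work surface. World frame = base frame: x ahead of the robot, y to its left, z up, the work surface at z = 0. Lengths are in mm, angles in rad, forces in N, time in s.
With the tool pointing down it reaches from about 150 to 775 mm from the base axis. Payload 6.1 kg.
Tool frame: the origin (TCP) lies midway between the tips of the shut fingers; the grasp point (between the pads) lies 19 mm behind it (bot.grip_point_offset is the distance from the TCP to the grasp point, in mm); z points along the fingers, y is the line along which they close (so a half turn about z gives the same grasp; the last joint's range is limited). The gripper opens to 85 mm and grips with 20 to 120 N. Pads are 22 mm wide; open, the fingers measure 114 mm over their backs; the gripper's body (76 mm by 85 mm) begins 54 mm behind the grasp point. The pads swing forward as they close: fully open they stand 13 mm farther back than shut.
Start: joints at [1.115, 0.126, -0.04, 1.405, 0, 1.571], TCP at [231.086, 471.389, 231.295] pointing down, gripper open.
Joint ranges: [-2.72, 2.72], [-0.95, 1.95], [-1.27, 1.35], [-1.78, 2.02], [-1.46, 1.47], [-3.14, 3.14]. Speed limits (rad/s): [2.39, 2.39, 3.01, 3.14, 3.14, 3.14].

### API

Orientations are given as a unit quaternion [w, x, y, z].
In Python, from plant import bot gives the robot as it stands. Calls block until the motion is done:
- bot.reach(position, orientation): joint-space move of the TCP to a pose.
- bot.movel(position, rot=None, v=150): straight line of the TCP; rot=None keeps the orientation; v is the mean speed in mm/s.
- bot.movej(angles): joint-space move.
- bot.set_gripper(opening, f_grip=None): finger opening in mm; f_grip is the grip in N (None keeps the last); returns when the fingers have stopped.
- bot.wait(seconds).
- bot.inverse_kinematics(position, orientation): joint angles nearest the present ones, or None.
- bot.sense(): the state.
- bot.snapshot(name): name is "side" or "top"; returns the picture (384x512x3 uint8, red, green, blue); there is no depth.
- bot.get_calibration(name): a dict with "fx", "fy", "cx", "cy" (pixels), "dist_coeffs" ([k1, k2, p1, p2, k3] as OpenCV has them; the pictures are not rectified), "extrinsics" (4x4, takes a point from camera to world coordinates). Camera axes: x right, y down, z forward; pixel columns grow to the right and rows downward; lengths in mm; the calibration is good to about 2 mm. A picture is of the moment at which its call begins. get_calibration takes no time and is no camera call.
A pose or a line that the arm cannot do raises bot.Unreachable and nothing moves.
- bot.finish_job(): hands the job in; it is judged then, once.
Trained networks look in the newest picture that a camera, given by its name, has taken for a name from the list of things; names that differ only in an ending like _2 or _b are one class to them, and where a whole thing is asked for, a point or a joint stands for the part that bears it (a point fixed in the world has none). Each returns a list of dicts, best first, with "confidence" (0 to 1); they miss things now and then, are a little off and sometimes report something else, mostly with a low value. They report only what shows in the picture. A call takes as long as a camera call.
- bot.boxes_of(camera, query): "rect" ([left, top, right, bottom] in pixels, round what is visible of it).
- bot.silhouettes(camera, query): "mask" (384x512 bool, what is visible of it) and "rect" ([left, top, right, bottom] in pixels, round what is visible of it).
- bot.mark_of(camera, query): "uv" ([column, row] in pixels: a listed point, or the origin of a listed thing).
The state is a dict: "time_s": time; "q": joint angles; "qd": joint speeds; "joint_efforts": joint torques, N m; "tool_pos": TCP position; "orientation": TCP orientation; "contact_force": force on the tool from outside, world axes, zero at the start; "torque": the same for the moment, N m; "width": finger opening in mm; "grip_force": force on a finger pad.
Only numpy, scipy, OpenCV 4.12 (cv2) and the standard library are available. Lean on these libraries where they do the work, as an engineer would, in place of code of your own. Each camera call takes 0.05 s, during which the arm holds its last target. There are 200 camera calls.

## Working session

There is one attempt and no reset: what is moved stays moved. The work goes in short steps, each a Python script; the robot and the scene stay as the last script left them, time stands still between calls to the robot, and variables do not carry over. Pictures are saved under pics/ and viewed, at most 10 in all, crops included, and the job is handed in when it is done.

```bash
mkdir -p pics
python3 - <<'E'
from plant import bot
import cv2,numpy as np
np.set_printoptions(precision=2,suppress=True)
for c in("side","top"):
    im=bot.snapshot(c); cv2.imwrite(f"pics/{c}0.png",im[:,:,::-1])
    k=bot.get_calibration(c); print(c,k["fx"],k["fy"],k["cx"],k["cy"],k["dist_coeffs"]);print(np.array(k["extrinsics"]))
    for q in("moisture_meter","knob_top","well_floor","needle_tip","lid_pad","lid_hinge","catch"):
        print(q,[(np.round(d["uv"],1).tolist(),round(d["confidence"],2)) for d in bot.mark_of(c,q)][:3])
s=bot.sense();print(s["time_s"],s["orientation"],s["contact_force"])
E
```

```text
side 444.4094002604105 444.4094002604105 255.43999574307736 194.7258944869811 [-0.01  0.    0.    0.    0.  ]
[[    0.97    -0.09     0.21   306.03]
 [   -0.23    -0.46     0.86 -1130.9 ]
 [    0.02    -0.88    -0.47   686.62]
 [    0.       0.       0.       1.  ]]
moisture_meter [([254.5, 232.4], 0.57)]
knob_top [([233.8, 229.5], 0.51)]
well_floor []
needle_tip [([220.2, 154.3], 0.64)]
lid_pad [([263.0, 161.3], 0.55)]
lid_hinge [([271.5, 189.6], 0.9), ([238.4, 287.3], 0.57)]
catch [([231.8, 191.9], 0.71), ([179.4, 163.1], 0.34), ([317.2, 223.4], 0.29)]
top 386.9586738978711 386.9586738978711 258.8451417352441 194.73828258891496 [-0.04  0.    0.    0.    0.  ]
[[  -0.03   -0.98    0.2   319.98]
 [  -1.      0.03   -0.    -38.65]
 [  -0.     -0.2    -0.98 1325.71]
 [   0.      0.      0.      1.  ]]
moisture_meter [([277.4, 203.1], 0.56), ([303.0, 222.1], 0.45)]
knob_top [([305.6, 221.5], 0.43), ([124.6, 251.1], 0.39)]
well_floor [([303.8, 221.8], 0.81)]
needle_tip []
lid_pad [([256.4, 179.8], 0.6)]
lid_hinge [([255.9, 177.1], 0.97)]
catch [([252.6, 213.7], 0.76)]
0.8 [-0.    0.23  0.97  0.  ] [0.3  0.25 0.15]
```

Run:
```python
import cv2
for c,(l,t,r,b) in {"side":(140,110,400,305),"top":(180,120,380,270)}.items():
    im=cv2.imread(f"pics/{c}0.png")[t:b,l:r]; f=780/(r-l)
    cv2.imwrite(f"pics/{c}0c.png",cv2.resize(im,None,fx=f,fy=f,interpolation=cv2.INTER_CUBIC))
```

```text
(no output)
```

View pics/side0.png

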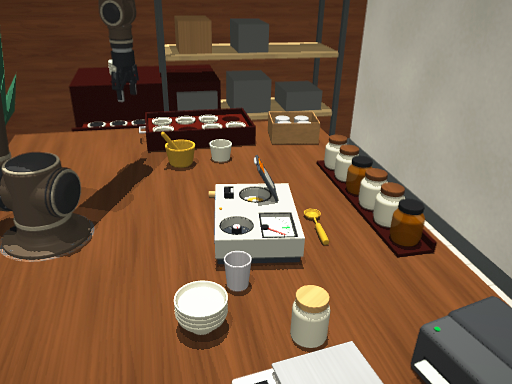

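View pics/top0c.png

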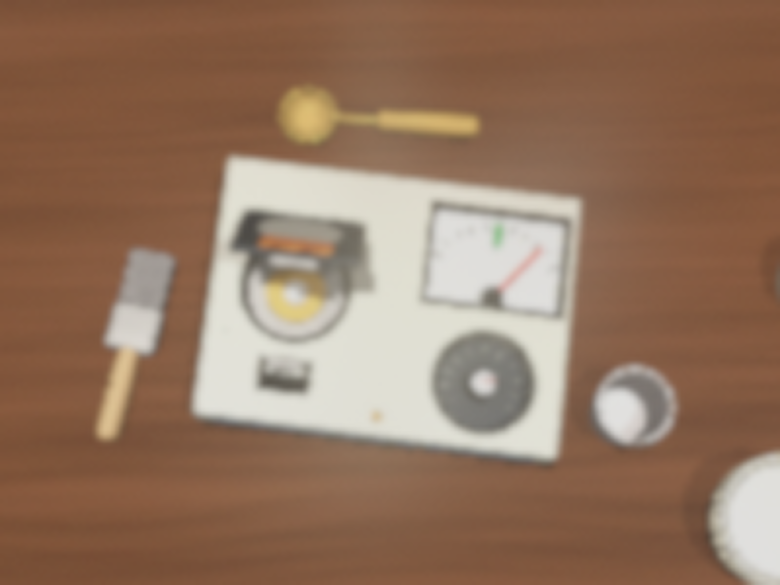

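View pics/side0c.png

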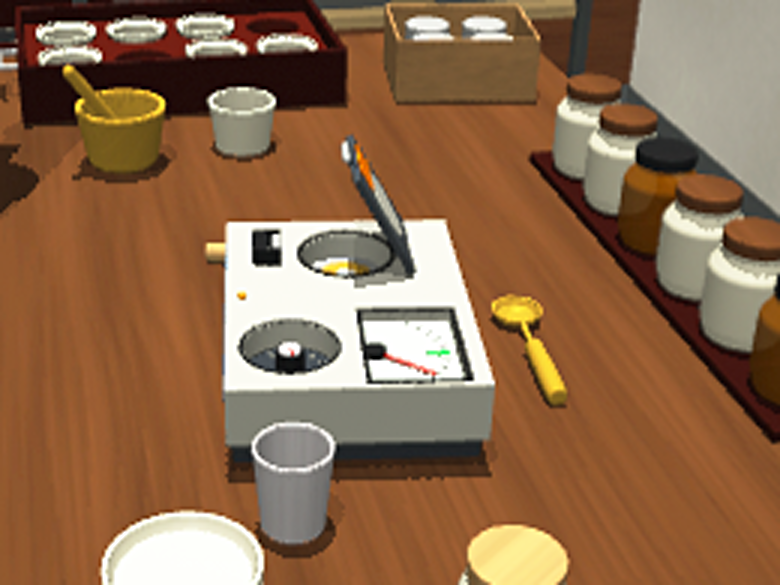

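The side view shows the meter with the lid open at about 1 rad (pad near 261,163) and the knob at about (236,226). The needle lies well clockwise of the green band. In the top view the well centre is at (304,218), the needle pivot at (306,196) and the tip at (318,184). The cup is just to the right of the meter. Next I fit the meter's pose from the panel corners, well and window.

```bash
cat > h.py <<'E'
import numpy as np,cv2
from scipy.optimize import least_squares
from scipy.spatial.transform import Rotation as R
from plant import bot
np.set_printoptions(precision=3,suppress=True)
def proj(c,P):
    k=bot.get_calibration(c);E=np.linalg.inv(np.array(k["extrinsics"]))
    K=np.array([[k["fx"],0,k["cx"]],[0,k["fy"],k["cy"]],[0,0,1]])
    r,_=cv2.Rodrigues(E[:3,:3]);return cv2.projectPoints(np.array(P,float).reshape(-1,1,3),r,E[:3,3],K,np.array(k["dist_coeffs"],float))[0][:,0]
def ray(c,uv):
    k=bot.get_calibration(c);E=np.array(k["extrinsics"])
    K=np.array([[k["fx"],0,k["cx"]],[0,k["fy"],k["cy"]],[0,0,1]])
    n=cv2.undistortPoints(np.array(uv,float).reshape(-1,1,2),K,np.array(k["dist_coeffs"],float))[:,0]
    return E[:3,3],np.c_[n,np.ones(len(n))]@E[:3,:3].T
def onz(c,uv,z):
    o,d=ray(c,uv);return o+d*((z-o[2])/d[:,2])[:,None]
def m2w(p,P):
    return R.from_euler("z",p[2]).apply(np.atleast_2d(P))+[p[0],p[1],0]
def w2m(p,P):
    return R.from_euler("z",-p[2]).apply(np.atleast_2d(P)-[p[0],p[1],0])
E
cat > fit.py <<'E'
from h import *
top=np.array([[230,156],[580,198],[193,415],[484,382],[484,381]])/3.9+[180,120]
Pt=[[110,150,85],[110,-150,85],[-110,150,85],[-55,-85,85],[-55,-85,82]]
side=np.array([[225,222],[445,220],[493,386],[226,388],[290,348]])/3+[140,110]
Ps=[[-110,150,85],[110,150,85],[110,-150,85],[-110,-150,85],[-55,-85,82]]
f={"top":(top,Pt),"side":(side,Ps)}
def res(p,cs): return np.concatenate([(proj(c,m2w(p,f[c][1]))-f[c][0]).ravel() for c in cs])
for cs in(["top"],["side"],["top","side"]):
    s=least_squares(res,[330,-70,-.1],args=(cs,),x_scale=[10,10,.1]);print(cs,s.x,np.abs(s.fun).max());
p=s.x;np.save("p.npy",p);print(s.fun.reshape(-1,2))
for n,c,uv,z in[("hinge","top",[255.9,177.1],90),("hinge","side",[271.5,189.6],90),("catch","top",[252.6,213.7],96),("catch","side",[231.8,191.9],96),
   ("catch_vis","top",[180+284/3.9,120+360/3.9],103),("pivot","top",[180+491/3.9,120+298/3.9],80),("tip","top",[180+540/3.9,120+249/3.9],80),
   ("pivot","side",[140+375/3,110+351/3],80),("tip","side",[140+436/3,110+375/3],80),("green","side",[140+438/3,110+352/3],80),("green","top",[180+498/3.9,120+236/3.9],80)]:
    print(n,c,w2m(p,onz(c,[uv],z))[0])
# lid: hinge x and angle from pad in both
uv={"top":[[256.4,179.8],[180+296/3.9,120+244/3.9]],"side":[[263,161.3],[140+366/3,110+167/3]]}
def pad(hx,t): return m2w(p,[hx-95*np.cos(t)+9*np.sin(t),80,90+95*np.sin(t)+9*np.cos(t)])
for i in(0,1):
    s=least_squares(lambda a:np.concatenate([(proj(c,pad(*a))[0]-uv[c][i]) for c in uv]),[60,.9],x_scale=[10,.1]);print("hx,th",s.x,s.fun)
E
python3 fit.py
```

```text
['top'] [ 560.322 -111.81    -0.153] 0.6475455014562215
['side'] [ 561.886 -112.631   -0.16 ] 0.7464740194933199
['top', 'side'] [ 561.233 -112.151   -0.156] 1.1152291925894815
[[ 0.093  0.138]
 [-0.029  0.194]
 [ 0.369 -1.115]
 [ 0.063 -0.451]
 [-0.041 -0.063]
 [ 0.04  -0.108]
 [-0.603 -0.405]
 [ 0.527 -0.815]
 [-0.799  0.601]
 [-0.31   0.125]]
hinge top [57.889 86.715 90.   ]
hinge side [54.569 98.109 90.   ]
catch top [-65.059  81.682  96.   ]
catch side [-61.897  75.951  96.   ]
catch_vis top [-61.563  81.293 103.   ]
pivot top [ 15.99  -84.019  80.   ]
tip top [  63.318 -121.021   80.   ]
pivot side [ 18.035 -88.846  80.   ]
tip side [  65.123 -127.884   80.   ]
green side [ 71.65  -92.539  80.   ]
green top [ 70.16  -84.526  80.   ]
hx,th [25.428  1.476] [0.029 0.173 0.16  0.979]
hx,th [64.846  1.002] [ 0.389 -0.456 -0.447  0.088]
```

```bash
cat >> h.py <<'E'
p=np.load("p.npy") if __import__("os").path.exists("p.npy") else None
def down(yaw):  # tool z down, tool y along world direction (yaw+90deg)
    y=np.array([-np.sin(yaw),np.cos(yaw),0]);z=np.array([0,0,-1.])
    return R.from_matrix(np.c_[np.cross(y,z),y,z]).as_quat()[[3,0,1,2]]
E
python3 - <<'E'
from h import *
Q=min((down(p[2]),down(p[2]+np.pi)),key=lambda q:abs((bot.inverse_kinematics(m2w(p,[75,80,260])[0],q) or [0]*5+[9])[5]) if not isinstance(bot.inverse_kinematics(m2w(p,[75,80,260])[0],q),np.ndarray) else abs(bot.inverse_kinematics(m2w(p,[75,80,260])[0],q)[5]))
bot.set_gripper(0)
hx=57
bot.reach(m2w(p,[75,80,260])[0],Q); print(bot.sense()["q"],bot.sense()["width"])
def tgt(t): return m2w(p,[hx-93*np.cos(t)+9*np.sin(t)+13*np.sin(t),80,90+93*np.sin(t)+9*np.cos(t)])[0]
def st(l):
    s=bot.sense();print(l,round(s["time_s"],2),w2m(p,s["tool_pos"])[0],np.array(s["contact_force"]))
for t in(1.2,1.0,.8,.6,.45,.3,.2,.14):
    bot.movel(tgt(t),v=100);st(t)
x=w2m(p,tgt(.05))[0]
for z in range(104,93,-1):
    bot.movel(m2w(p,[x[0],80,z])[0],v=30);st(z)
    if abs(bot.sense()["contact_force"][2])>22: break
im=bot.snapshot("side");cv2.imwrite("pics/side1.png",im[:,:,::-1])
E
```

```text
[-0.068  0.377  0.347  1.541  0.     0.087] -0.27572722359917823
1.2 4.94 [ 44.257  80.166 180.658] [-0.851  0.062 -0.173]
1.0 5.29 [ 25.489  79.997 173.686] [ 0.44  -0.339  1.095]
0.8 5.64 [  8.202  79.986 163.196] [0.388 0.225 1.145]
0.6 5.99 [ -7.121  80.028 150.087] [ 0.345 -0.401 -0.503]
0.45 6.29 [-17.018  79.998 138.681] [0.848 0.075 0.846]
0.3 6.59 [-25.352  80.007 126.132] [0.168 0.633 0.602]
0.2 6.84 [-29.849  79.973 117.314] [ 0.257 -0.742 -0.358]
0.14 7.09 [-32.211  79.97  111.691] [ 0.174 -0.187  0.112]
104 7.52 [-33.607  80.05  104.822] [ 3.015 -0.677  3.723]
103 7.77 [-34.483  80.046 103.183] [ 2.633 -0.102  3.245]
102 8.02 [-35.59   79.963 101.348] [ 0.76  -0.153  1.154]
101 8.27 [-35.559  79.941 100.316] [ 0.697  0.626 -0.279]
100 8.52 [-35.019  79.97   99.747] [ 0.094 -0.154  0.194]
99 8.77 [-34.765  80.004  99.015] [-0.021 -0.245  0.57 ]
98 9.02 [-34.757  79.991  98.893] [-2.493 -0.205  5.26 ]
97 9.27 [-34.735  80.016  98.852] [-4.639 -0.418 12.369]
96 9.52 [-34.695  80.026  98.76 ] [-7.412  0.827 19.07 ]
95 9.77 [-34.693  80.013  98.655] [-9.921  0.841 25.363]
```

The force rose to about 4 N near z 104, then dropped. It came up hard again at z 98.9, which matches the pad height of a fully shut lid (99). I'll lift and look.

Run:
```python
from h import *
bot.movel(m2w(p,[-35,80,180])[0],v=150)
bot.set_gripper(38)
k=m2w(p,[-55,-85,180])[0]
bot.movel(k,v=200)
s=bot.sense();print(s["time_s"],s["q"],s["width"],w2m(p,s["tool_pos"]))
a=[bot.snapshot(c) for c in("side","top")]
A=cv2.resize(a[0][150:260,195:320],None,fx=3.2,fy=3.2,interpolation=2);B=cv2.resize(a[1][150:260,205:330],None,fx=3.2,fy=3.2,interpolation=2)
cv2.imwrite("pics/both1.png",np.hstack([A,B])[:,:,::-1])
for c in("side","top"):
  for q in("lid_pad","needle_tip"):print(c,q,[(d["uv"],d["confidence"]) for d in bot.mark_of(c,q)][:2])
print(proj("side",m2w(p,[-38,80,99])),proj("top",m2w(p,[-38,80,99])))
```

```text
11.9667 [-0.362  0.136 -0.14   1.295  0.    -0.206] 37.979538088322045 [[-54.967 -84.509 180.024]]
side lid_pad [([243.6, 185.5], 0.77)]
side needle_tip []
top lid_pad [([253.4, 204.5], 0.63)]
top needle_tip []
[[240.123 190.189]] [[254.177 205.367]]
```

View pics/both1.png

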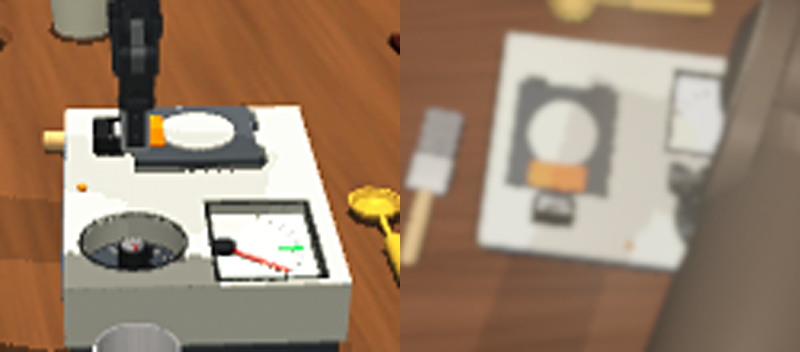

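Lid is flat with the pad beside the catch at (243,190) in the side view. The needle still reads about 0.67 rad, so the knob needs about 1.34 rad anticlockwise.

Run:
```python
from h import *
def st(l):
    s=bot.sense();print(l,round(s["time_s"],2),w2m(p,s["tool_pos"])[0],np.array(s["contact_force"]),s["width"],s["grip_force"],s["q"][5])
bot.set_gripper(36)
for z in(95,80,70,62):
    bot.movel(m2w(p,[-55,-85,z])[0],v=60);st(z)
    if np.linalg.norm(bot.sense()["contact_force"])>12: print("contact");bot.movel(m2w(p,[-55,-85,110])[0]);raise SystemExit
bot.set_gripper(15,40);st("grip")
q=np.array(bot.sense()["q"]);q[5]-=1.1
for i in range(1): bot.movej(q.tolist());st("turn")
bot.wait(.2)
im=bot.snapshot("side");cv2.imwrite("pics/turn1.png",cv2.resize(im[165:260,195:320],None,fx=6,fy=6,interpolation=2)[:,:,::-1])
```

```text
95 14.05 [-54.754 -85.052  95.395] [-0.728 -0.49  -0.045] 36.22938564898226 0.0 -0.20675645455256994
80 14.45 [-55.518 -84.887  79.297] [ 0.428 -0.762 -0.117] 36.13827341504383 0.0 -0.2067155401573136
70 14.77 [-55.381 -84.915  69.438] [-0.336  0.045  0.309] 35.99408862236107 0.0 -0.20671011096181308
62 15.05 [-55.384 -84.945  61.506] [-0.125 -0.073  0.535] 36.063867394866215 0.0 -0.20667879554467697
grip 15.31 [-55.136 -81.51   62.371] [ 0.832 13.851  4.048] 22.31142275604045 39.19081270694733 -0.20673839321691073
turn 16.33 [-55.174 -81.226  62.428] [ 0.228  2.359 -0.853] 22.455806315829182 39.21346843242645 -1.30551432406378
```

View pics/turn1.png

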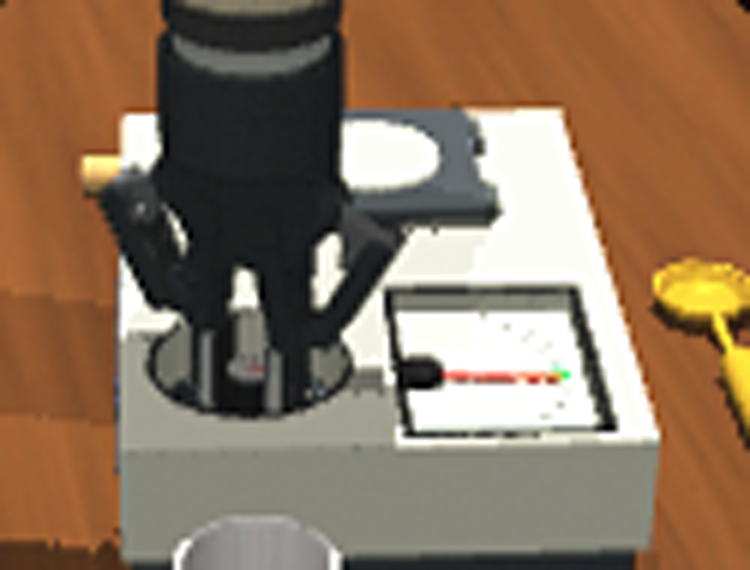

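The needle now points nearly at the green band, with its tip at about (290,228) in full-picture pixels. I'll measure it precisely using red-pixel and green-pixel fits.

```bash
cat > needle.py <<'E'
from h import *
def measure(save=None):
    im=bot.snapshot("side");I=im.astype(int)
    if save: cv2.imwrite(save,cv2.resize(im[205:245,255:305],None,fx=12,fy=12,interpolation=0)[:,:,::-1])
    r,g,b=I[...,0],I[...,1],I[...,2]
    win=np.zeros(r.shape,bool);win[212:240,257:302]=1
    red=win&(r-np.maximum(g,b)>35); gr=win&(g-np.maximum(r,b)>25)
    def pts(m): v,u=np.nonzero(m);return w2m(p,onz("side",np.c_[u,v].astype(float),80))[:,:2]
    a,G=pts(red),pts(gr)
    wr=(r-np.maximum(g,b))[red].astype(float)
    c=np.average(a,axis=0,weights=wr);d=np.linalg.svd((a-c)*np.sqrt(wr)[:,None])[2][0];d*=np.sign(d[0])
    g0=G.mean(0) if len(G) else [np.nan]*2
    piv=np.array([0,c[1]-d[1]/d[0]*c[0]])
    return dict(n=len(a),ang=-np.arctan2(d[1],d[0]),c=c,far=a[:,0].max(),green=g0,ng=len(G),line_y_at_green=c[1]+d[1]/d[0]*(g0[0]-c[0]),yAt17=c[1]+d[1]/d[0]*(17-c[0]),gy=(G.min(0),G.max(0)) if len(G) else 0)
if __name__=="__main__": print(measure("pics/needle1.png"))
E
python3 needle.py
```

```text
{'n': 76, 'ang': np.float64(-0.6703034043329579), 'c': array([ 79.913, -69.462]), 'far': np.float64(123.15675027490529), 'green': array([ 77.342, -88.765]), 'ng': 4, 'line_y_at_green': np.float64(-71.49956320203978), 'yAt17': np.float64(-119.33593650919136), 'gy': (array([ 75.103, -91.256]), array([ 79.577, -86.274]))}
```

View pics/needle1.png

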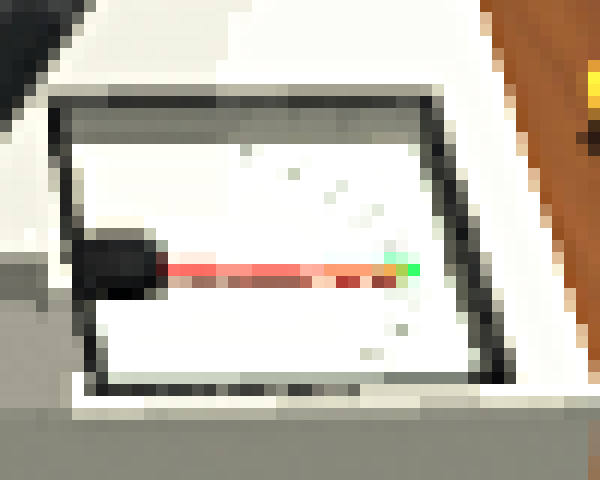

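Run:
```python
from h import *
# pivot hub ~(375/3+140.. ) refine pivot so that the needle passes; compare slopes
for z in(80,75):
  for a in(-.12,-.06,0,.06,.12,.18):
    P=m2w(p,[[17+r*np.cos(a),-85-r*np.sin(a),z] for r in(20,55,60)])
    print(z,a,proj("side",P).ravel())
from needle import *
im=cv2.imread("pics/turn1.png")
I=bot.snapshot("side")[224:232,264:292].astype(int)
red=I[...,0]-I[...,2]
print(red); print(I[...,1]-I[...,0])
```

```text
80 -0.12 [272.056 225.549 285.239 224.409 287.11  224.247]
80 -0.06 [272.148 225.795 285.524 225.081 287.426 224.98 ]
80 0 [272.213 226.044 285.736 225.761 287.662 225.721]
80 0.06 [272.25  226.293 285.872 226.446 287.816 226.468]
80 0.12 [272.259 226.543 285.932 227.134 287.887 227.218]
80 0.18 [272.24  226.792 285.914 227.822 287.873 227.969]
75 -0.12 [271.976 227.197 285.132 226.05  287.    225.887]
75 -0.06 [272.068 227.445 285.417 226.725 287.316 226.623]
75 0 [272.133 227.694 285.628 227.408 287.551 227.367]
75 0.06 [272.17  227.945 285.764 228.096 287.704 228.118]
75 0.12 [272.179 228.196 285.823 228.786 287.774 228.871]
75 0.18 [272.159 228.446 285.805 229.477 287.76  229.625]
[[ 17  18  18  21   0   0   0   0   0   0   0   0   0   0   0   0   1   1
    0   0   1   0   0   0   4   0   0  15]
 [ -3  -2  -1   0   6   0   0   0   0   0   0   0   0   0   0   0   0   0
    0   0   0   0   3   6   5   0   0   0]
 [ -1  -1  -1  -4  36  20  28  30  29   0   1   0   0   0   0   0   0   0
   -7  -6  -6  -5  -9 -39 -20  -4   0   0]
 [  0   0   0  -4  46 149 155 154 151 114 115 119 141 1
[... 991 characters left out ...]
4 -138 -145 -143 -142 -100 -100 -104 -127 -126
  -126 -125  -78  -81  -95  -94  -94  -95  -52  -68   40  205    0    0]
 [   1    1    0    3   -4  -32  -30  -43  -43  -31  -47  -68  -53  -54
   -54  -55  -79  -37  -41 -120 -112  -40  -77  -87   18   22    0    0]
 [   1    1   -1    0    4    0    0    0    0    0    0    0    0    0
     0    0    0    0    0    0    0    0    0    7    6    5    0    0]
 [   0    0    0    0    0    0    0    0    0    0    0    0    0    0
     0    0    0    0    0    0    0    0    0    0    0    3    0    0]
 [   0    0    0    0    0    0    0    0    0    0    0    0    0    0
     0    0    0    0    0    0    0    0    0    2    0    0    0    0]]
```

```bash
cat > rows.py <<'E'
from h import *
def rows():
    I=np.mean([bot.snapshot("side").astype(float) for _ in range(2)],0)[222:233]
    w=np.clip(I[...,0]-I[...,2],8,None)-8; g=np.clip(I[...,1]-I[...,0],8,None)-8
    r=np.arange(222,233)[:,None]; u=np.arange(269,287)
    c=(w*r).sum(0)[u]/w.sum(0)[u]; k=np.polyfit(u,c,1)
    gg=g[:,284:292]; G=(gg.sum(),(gg*r).sum()/max(gg.sum(),1),(gg*np.arange(284,292)).sum()/max(gg.sum(),1))
    print("slope->angle",(k[0]+.021)/.032*.06,"slope",k[0],"row287",np.polyval(k,287),"green(n,row,col)",G)
if __name__=="__main__": rows()
E
python3 - <<'E'
from rows import *
rows()
q=np.array(bot.sense()["q"]);q[5]-=.16;bot.movej(q.tolist());bot.wait(.2)
rows()
im=bot.snapshot("side");cv2.imwrite("pics/needle2.png",cv2.resize(im[205:245,255:305],None,fx=12,fy=12,interpolation=0)[:,:,::-1])
s=bot.sense();print(s["time_s"],s["q"][5],s["contact_force"])
E
```

```text
slope->angle 0.06719972423556048 slope 0.014839852925632255 row287 227.4421667396254 green(n,row,col) (np.float64(409.0), np.float64(226.68459657701712), np.float64(288.3276283618582))
slope->angle 0.031210643389941728 slope -0.004354323525364413 row287 226.6600334537033 green(n,row,col) (np.float64(513.0), np.float64(227.3421052631579), np.float64(287.60136452241716))
17.4083 -1.4657363862970358 [0.601 3.752 1.389]
```

View pics/needle2.png

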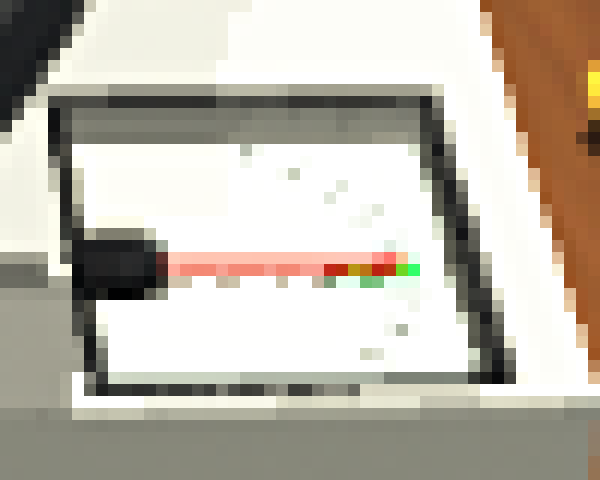

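The needle now lies within the band. The slope gives about +0.03, and dead reckoning from the top view gives about +0.02. I'll nudge it a little further, release, retract, and check from both cameras.

Run:
```python
from rows import *
q=np.array(bot.sense()["q"]);q[5]-=.045;bot.movej(q.tolist());bot.wait(.2);rows()
bot.set_gripper(36);rows()
t=np.array(bot.sense()["tool_pos"]);t[2]=170;bot.movel(t,v=100)
# retreat toward base, clear of the views
t=np.array([300,60,260.]);bot.movel(t,v=250);bot.wait(.3);rows()
a=[bot.snapshot(c) for c in("side","top")]
s0=cv2.imread("pics/side0.png")[...,::-1].astype(float)[222:233,284:292];g=np.clip(s0[...,1]-s0[...,0],8,None)-8
print("green0 row",(g*np.arange(222,233)[:,None]).sum()/g.sum(),"col",(g*np.arange(284,292)).sum()/g.sum())
A=cv2.resize(a[0][205:245,255:305],(400,320),interpolation=0);B=cv2.resize(a[1][165:205,282:332],(400,320),interpolation=2)
cv2.imwrite("pics/fin.png",np.hstack([A,B])[:,:,::-1])
T=a[1][165:205,282:332].astype(float)
t0=cv2.imread("pics/top0.png")[165:205,282:332,::-1].astype(float)
def fit(T,lbl):
    w=np.clip(T[...,0]-np.maximum(T[...,1],T[...,2]),15,None)-15; w[:, :15]=0;w[:,42:]=0;w[:8]=0;w[34:]=0
    v,u=np.nonzero(w);ww=w[v,u];P=w2m(p,onz("top",np.c_[u+282.,v+165.],80))[:,:2]
    c=np.average(P,axis=0,weights=ww);d=np.linalg.svd((P-c)*np.sqrt(ww)[:,None],full_matrices=False)[2][0];d*=np.sign(d[0])
    print(lbl,"angle",-np.arctan2(d[1],d[0]),len(u),"y at x17,77",c[1]+d[1]/d[0]*(np.array([17,77])-c[0]))
fit(t0,"top start");fit(T,"top now")
print(bot.sense()["time_s"],[(d["uv"],d["confidence"]) for d in bot.mark_of("top","needle_tip")],proj("top",m2w(p,[[77,-85,80]])))
```

```text
slope->angle 0.03996701211028555 slope 0.0003157397921522898 row287 226.56287841798962 green(n,row,col) (np.float64(551.5), np.float64(227.22121486854036), np.float64(287.89664551223933))
slope->angle 0.039857991700685685 slope 0.00025759557369903284 row287 226.56083972350683 green(n,row,col) (np.float64(552.5), np.float64(227.21719457013575), np.float64(287.89321266968324))
slope->angle 0.036962723940298335 slope -0.0012865472318408886 row287 226.52214460812215 green(n,row,col) (np.float64(595.0), np.float64(227.25210084033614), np.float64(287.8411764705882))
green0 row 227.03064623584277 col 286.6842105263158
top start angle 0.6588898978219673 43 y at x17,77 [ -83.072 -129.531]
top now angle 0.0011973767545478736 23 y at x17,77 [-83.235 -83.307]
21.5167 [] [[308.039 178.54 ]]
```

View pics/fin.png

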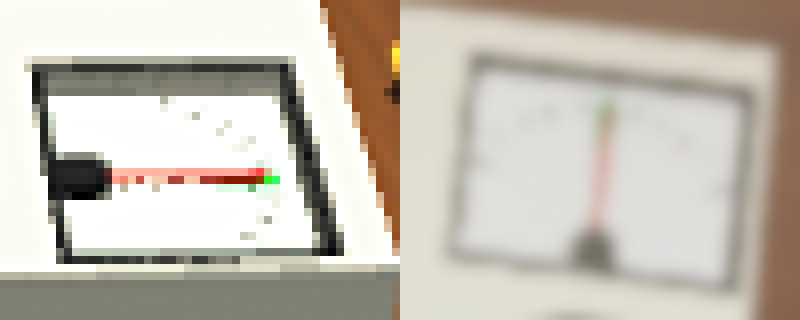

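Both views show the needle over the green band; the top-view fit gives 0.001 rad. The lid is flat and the arm is clear, so I'm handing in.

```bash
python3 -c "
from plant import bot
print(bot.sense()['contact_force']);print(bot.finish_job())"
```

```text
[ 0.17938035 -0.25699478 -0.01591039]
the job is handed in; nothing more can be done
None
```

I shut and latched the lid, set the needle to about 0.00 rad (mid green band, measured from the top camera), moved the arm clear, and handed the job in at about 22 s; no verdict came back.

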